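# Free the eccentric and run the crown block home

### The job

On the wig-fitting stand, turn the eccentric cam to its low point by pushing its upright finger peg round until the lever points straight away from the carriage's follower arm, in the direction the carriage travels. Only then push the carriage by its push plate fully home against the rubber front stop, and leave both there. Just push with the fingertips: do not grip or squeeze the peg, do not touch or lift the skin-coloured crown block riding on the carriage, and leave the things lying about where they are.

Things in the scene. Friction and masses are not known exactly. Their poses are not given: they have to be found in the camera images.
- stand: Fitting stand, fixed to the table: plywood board 300 x 330 x 18 mm. Origin at table height (board underside); x = forward, the carriage's travel direction; y = left; z up. The board runs from x -135 to +165 mm and y -165 to +165 mm. The carriage runs in the half y < -25 mm, the cam sits in the half y > 0. Stand pose and yaw vary between starts.
- cam (a joint): Angle (rad) of the aluminium eccentric cam. 0 = lever along the stand's -x, at the carriage's follower arm (high point, blocks travel half way); positive = counter-clockwise from above. Low point = +3.14 or -3.14 (same pose): lever along the stand's +x; reach it either way round; end stops at +-3.3. Starts within +-1.2. Friction pivot, 0.22 N m (4 N at the peg); stays where left.
- cam_axis (a point): Point on the cam's upright pivot axis, at stand x +30, y +85 mm, 58 mm above the table. The cam is a disc of radius 30 mm, 24 to 44 mm above the table, pivoted 12 mm off its centre; the lever bar (16 mm wide) lies on top, 46 to 56 mm above the table, on the disc's long side.
- cam_pin (a point): Centre of the top of the black upright finger peg at the lever's end: round, 16 mm diameter, 55 mm from the pivot axis; top 104 mm above the table, free to push from 58 mm up.
- carriage (a joint): Travel in m of the aluminium carriage along the stand's +x: 0 = back (start), 0.050 = home, its front edge against the black rubber stop. Slides with about 2 N friction and stays where left. Its follower arm reaches sideways (+y) in front of the cam; only with the cam at its low point can it go all the way.
- push_plate (a point): Centre of the top edge of the push plate's rear face (the face that looks along the stand's -x, the robot's side): upright plate 100 mm wide (along y), 10 mm thick, from 24 to 82 mm above the table. The point's axes are those of the stand. At start it lies at stand x -65, y -85 mm.
- crown_mid (a point): Centre of the loose skin-coloured crown block (dome, 100 mm diameter, 60 mm high, 0.4 kg) half-way up, 64 mm above the table. It sits in a low frame (8 mm high, 3 mm play) on the carriage, 72 mm in front of the push plate's rear face. Not to be touched or lifted; it rides along.
- pin_pot: Bystander: small white ceramic pot, 38 mm diameter, 45 mm high, on the board near its back left corner (stand x -105, y +125 mm). Origin: centre of underside.
- glue_jar: Bystander: small amber jar with black cap, 38 mm diameter, 55 mm high, on the board's front edge (stand x +142, y +5 mm). Origin: centre of underside.
- scissors: Bystander: scissors with black loops, 150 mm long, flat on the table to the right of the board. Origin near the pivot screw, at table height.
- hair_brush: Bystander: wooden hair brush, 190 mm long, 27 mm high, on the table to the left of the board. Origin: its middle, at table height.
- comb: Bystander: black comb, 160 mm long, 5 mm thick, on the table right of the scissors. Origin: its middle, at table height.
- tape_roll: Bystander: roll of clear tape, 52 mm diameter, 18 mm high, lying on the table beyond the board's front edge. Origin: centre of underside.
- crown: The same crown block; origin at the centre of its underside, 34 mm above the table.
Not all that is in view belongs to the job. There is more than one size of the crown; the job needs the larger.

How it is judged:
On the way, in this order (a step that is already met when the one before it is completed fails the run):
1. the cam is at its low point (within about 18 degrees) while the carriage is still back ((value of joint cam above 2.82 rad or value of joint cam below -2.82 rad) and value of joint carriage below 0.01 m), for 0.2 s.
2. the carriage is pushed home with the cam still at its low point ((value of joint cam above 2.82 rad or value of joint cam below -2.82 rad) and value of joint carriage above 0.048 m), for 0.2 s.
At the end, for the whole second after the job is handed in: The cam is at its low point (lever within about 18 degrees of straight forward), the carriage stands within 2 mm of its home stop, at rest, and the crown block still sits upright in its frame (within 8 mm) (all of step 2 and velocity of joint carriage between -0.005 and 0.005 m/s and velocity of joint cam between -0.05 and 0.05 rad/s and x of crown_mid in the frame of push_plate between 0.064 and 0.08 m and y of crown_mid in the frame of push_plate between -0.008 and 0.008 m and height (world z) of crown_mid below 0.069 m and angle between crown_mid's own z axis and vertical below 0.1 rad); the robot touches nothing.
It fails at once if the carriage is pushed forward (over 10 mm) while the cam is not at its low point (value of joint carriage above 0.01 m and not (value of joint cam above 2.82 rad or value of joint cam below -2.82 rad)).
It fails at once if the crown block is touched (contact force between any of the fingers, the arm and crown above 1 N).
It fails at once if the crown block is lifted or tipped (height (world z) of crown_mid above 0.074 m or angle between crown_mid's own z axis and vertical above 0.2 rad).
It fails at once if the cam's peg is gripped or squeezed hard (over 30 N) (contact force between the fingers and cam above 30 N).
It fails at once if a bystander is moved more than 20 mm (distance of any of pin_pot, glue_jar, scissors, hair_brush, comb, tape_roll from where it was at the start of the episode above 0.02 m).
It also fails if it takes over 58 s, if anything falls off the work surface, if the arm or the gripper's body presses on something with over 40 N, if the wrist force passes 120 N, or if a joint passes its speed limit or range.

### The arm

A 7-joint arm with a two-finger parallel gripper is mounted at the origin on the work surface. World frame = base frame: x ahead of the robot, y to its left, z up, the work surface at z = 0. Lengths are in m, angles in rad, forces in N, time in s.
With the tool pointing down it reaches from about 0.425 to 0.925 m from the base axis. Payload 6.8 kg.
Tool frame: the origin (TCP) lies at the very end of the fingers, on their centre line; the grasp point (between the pads) lies 19 mm behind it; z points along the fingers, y is the line along which they close (so a half turn about z gives the same grasp; the last joint's range is limited). The gripper opens to 85 mm and grips with 20 to 120 N. Pads are 22 mm wide; open, the fingers measure 114 mm over their backs; the gripper's body (76 mm by 85 mm) begins 54 mm behind the grasp point. The pads swing forward as they close: fully open they stand 13 mm farther back than shut.
Start: joints at [-1.381, 0.477, 0.022, 1.555, -0.011, 1.109, -0.083], TCP at [0.198, 0.645, 0.193] pointing down, gripper open.
Joint ranges: [-2.96, 2.96], [-0.34, 2.1], [-1.41, 1.46], [0.24, 2.44], [-1.37, 4.51], [0.17, 1.92], [-2.96, 2.96]. Speed limits (rad/s): [2.39, 2.39, 3.14, 3.14, 3.14, 3.14, 3.14].

### API

Orientations are given as a rotation vector (axis times angle).
In Python, from bench import r gives the robot as it stands.
- The arm moves only by the tool play_rows, never from a script. Its argument "targets" is text: rows parted by semicolons, each of 5 numbers parted by spaces: the closure, from -1 (fully open) to 1 (shut), then the shift along the tool's x, y, z in m, then the turn about the tool's z in rad. In form: gripper dx dy dz spin; .... A call has 1 to 8 rows; each row is the pose to reach, as a shift and turn from the pose commanded when the call began, along the tool's axes at that moment; what a row does not reach only later rows make up. A row lasts 1/12 s, in which the tool goes at most 41.7 mm and 7.16 degrees, less where a joint would pass 70% of its speed; a pose out of reach is approached as far as the arm can. A call with a gripper value outside its range is refused whole. The fingers move at their own pace and stop on an object; "squeeze" is the grip in N (left out, the last holds). Time passes only in rows, so rows that repeat a pose let the fingers close. It gives the time, the measured TCP pose, the force, the opening and the grip force at its end, in the units of the state.
- r.get_obs(): the state, without advancing time (a new reading comes with each control period).
- r.grab_frame(name): name is "scene" or "top"; returns the picture (384x512x3 uint8, red, green, blue); there is no depth.
- r.camera_info(name): a dict with "fov_y" (degrees; the focal length in pixels is half the picture's height over the tangent of half this angle, whatever the lens; pixels are square), "cx", "cy" (the principal point, pixels), "k1" (the pictures are not rectified: a ray, as slopes to the right and down, at radius r is drawn at 1 + k1 r^2 times it, then the intrinsics apply), "position" and "rotation" of the camera in the world. Camera axes: x right, y down, z forward; pixel columns grow to the right and rows downward; lengths in m; the calibration is good to about 2 mm. A picture is of the moment at which its call begins. camera_info takes no time and is no camera call.
- r.hand_in(): hands the job in; it is judged then, once.
The state is a dict: "clock": time; "joints": joint angles; "qvel": joint speeds; "tau": joint torques, N m; "tcp_pos": TCP position; "orientation": TCP orientation; "contact_force": force on the tool from outside, world axes, zero at the start; "moment": the same for the moment, N m; "grip_width": finger opening in m; "gripper_force": force on a finger pad.
Only numpy, scipy, OpenCV 4.12 (cv2) and the standard library are available. Lean on these libraries where they do the work, as an engineer would, in place of code of your own. Each camera call takes 0.05 s, during which the arm holds its last target. There are 200 camera calls.

## Working session

There is one attempt and no reset: what is moved stays moved. The work goes in short steps, Python scripts to look and compute and a tool call to move; the robot and the scene stay as the last step left them, time stands still between calls to the robot, and variables do not carry over. Pictures are saved under pics/ and viewed, at most 10 in all, crops included, and the job is handed in when it is done.

Besides the shell and the picture viewer there is one more tool, called after "Emit:" by a JSON object that holds its "op" and its "data", one argument or row to a line. play_rows: Moves the arm, as the interface text tells. Its arguments: {"type":"object","properties":{"targets":{"type":"string"},"squeeze":{"type":"number"}},"required":["targets"]}

```bash
ls; mkdir -p pics; python3 - <<'E'
from bench import r
import cv2
for n in("scene","top"):
    cv2.imwrite(f"pics/{n}0.png",r.grab_frame(n)[:,:,::-1]); print(n,r.camera_info(n))
print(r.get_obs())
E
```

```text
pics
scene {'fov_y': 42.8167630673313, 'cx': 255.93323525573967, 'cy': 193.17381761501, 'k1': -0.08188175332251961, 'position': array([ 1.25477086, -0.61593073,  0.9834903 ]), 'rotation': array([-2.18909758, -0.98487466,  0.37959872])}
top {'fov_y': 54.964872064980455, 'cx': 257.12404765164655, 'cy': 187.317771862359, 'k1': -0.025005279728700938, 'position': array([ 0.46451085, -0.02530041,  1.03969659]), 'rotation': array([-2.13980358,  2.12374287, -0.15367976])}
{'clock': 0.1, 'joints': array([-1.38112739,  0.47770927,  0.02233686,  1.55633943, -0.01149704,
        1.10932428, -0.08309191]), 'qvel': array([-0.00059216, -0.00134842,  0.00040343, -0.00258742, -0.00015924,
        0.00116692,  0.00041069]), 'tau': array([ 4.15622868e-03, -5.97762001e+01,  1.61346562e+00, -2.81952006e+01,
        1.28868016e-02,  4.96208319e-03,  3.44704574e-05]), 'tcp_pos': array([0.1978737 , 0.64471941, 0.19223392]), 'orientation': array([-4.65935498e-01, -3.10672030e+00,  2.58768624e-03]), 'contact_force': array([-0.26521256,  0.54514022,  0.13595289]), 'moment': array([-0.0083949 , -0.02459127, -0.0104819 ]), 'gripper_force': 0.0, 'grip_width': 0.0853296279413409}
```

View pics/scene0.png

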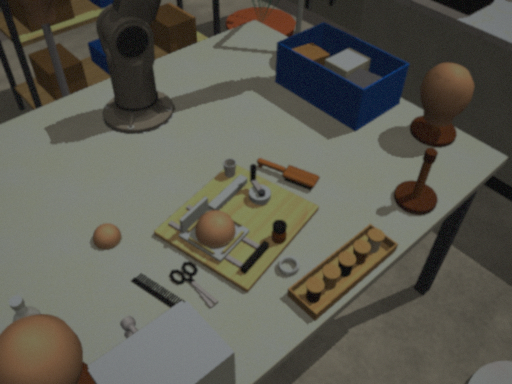

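View pics/top0.png

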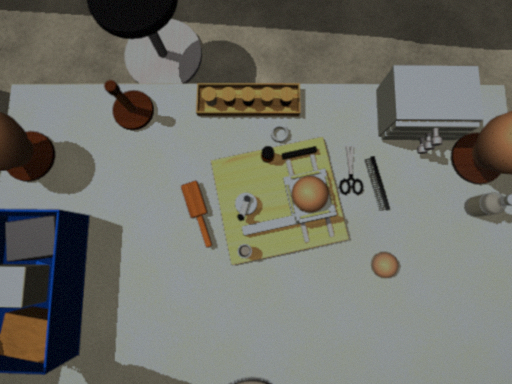

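The scene view shows the stand at about (237,222), with the larger crown on the carriage at (215,229). In the top view the larger crown is at (311,194) and the smaller spare at (385,265), lying off the stand. The one on the carriage is the one that counts. The peg is at about (240,217) in top and (253,172) in scene. I'll check this in an enlarged crop.

```bash
python3 - <<'E'
import cv2,numpy as np
t=cv2.imread("pics/top0.png")[125:275,200:360]; s=cv2.imread("pics/scene0.png")[150:290,150:325]
a=cv2.resize(t,None,fx=4,fy=4,interpolation=cv2.INTER_CUBIC);b=cv2.resize(s,None,fx=4,fy=4,interpolation=cv2.INTER_CUBIC)
cv2.imwrite("pics/tc.png",cv2.convertScaleAbs(a,alpha=1.4));cv2.imwrite("pics/sc.png",cv2.convertScaleAbs(b,alpha=1.6))
E
```

```text
(no output)
```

View pics/tc.png

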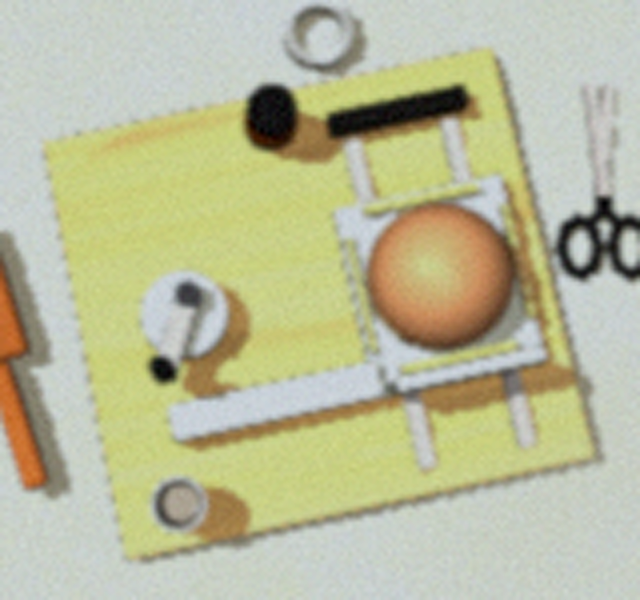

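View pics/sc.png

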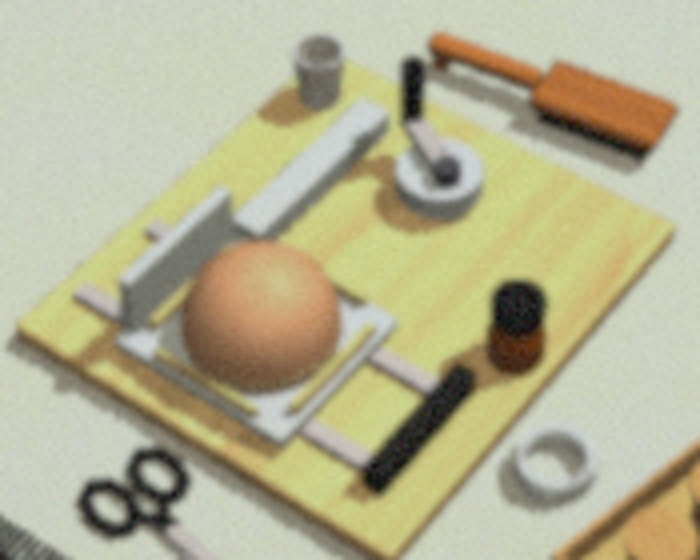

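The top crop shows board corners at (45,142), (493,50), (602,460) and (128,560), the peg top at (165,370) and the pivot at (189,294). The scene crop shows the peg top at (413,64), the pivot at (445,168) and corners at (15,330), (390,558) and (672,232). The larger crown is confirmed on the carriage. Next I fit the stand pose and triangulate the peg.

```bash
cat > h.py <<'E'
import numpy as np,cv2
from scipy.spatial.transform import Rotation as R
from scipy.optimize import least_squares
from bench import r
def proj(n,P):
    c=r.camera_info(n);f=192/np.tan(np.radians(c["fov_y"])/2)
    q=(np.atleast_2d(P)-c["position"])@R.from_rotvec(c["rotation"]).as_matrix()
    s=q[:,:2]/q[:,2:];s=s*(1+c["k1"]*(s**2).sum(1,keepdims=True))
    return s*f+[c["cx"],c["cy"]]
def tri(a,b):
    return least_squares(lambda P:np.r_[(proj("top",P)-a).ravel(),(proj("scene",P)-b).ravel()],[.55,0,.05])
def T(u,v):return np.array([200+u/4-.375,125+v/4-.375])
def S(u,v):return np.array([150+u/4-.375,150+v/4-.375])
def w(p,s):
    s=np.atleast_2d(s);c,q=np.cos(p[2]),np.sin(p[2])
    return np.c_[p[0]+c*s[:,0]-q*s[:,1],p[1]+q*s[:,0]+c*s[:,1],s[:,2]]
E
python3 - <<'E'
from h import *
FL,FR,BR,BL=[.165,.165,.018],[.165,-.165,.018],[-.135,-.165,.018],[-.135,.165,.018]
tp=np.array([T(45,142),T(493,50),T(602,460),T(128,560)]);sp=np.array([S(672,232),S(390,558),S(15,330)])
f=lambda p:np.r_[(proj("top",w(p,[FL,FR,BR,BL]))-tp).ravel(),(proj("scene",w(p,[FL,FR,BR]))-sp).ravel()]
o=least_squares(f,[.5,0,.2]);p=o.x;print(p,o.fun.round(1))
for n,a,b in(("peg",T(163,371),S(413,64)),("pivot",T(189,294),S(446,166))):
    q=tri(a,b);print(n,q.x,q.fun.round(1));d=q.x
    c,s=np.cos(p[2]),np.sin(p[2]);e=d[:2]-p[:2];print(" stand",c*e[0]+s*e[1],-s*e[0]+c*e[1])
ax=w(p,[.03,.085,.058]);print("axis",ax, proj("top",ax),T(189,294),proj("scene",ax),S(446,166))
for k in(-1,-.7,-.4,0,.4,.7,1):
    P=w(p,[.03-.055*np.cos(k),.085-.055*np.sin(k),.104]);print(k,P,proj("top",P)-T(163,371),proj("scene",P)-S(413,64))
np.save("p.npy",p)
E
```

```text
[ 0.58309505 -0.07304044  0.22217955] [-0.4 -0.7  0.5 -1.9 -0.5 -1.1  0.  -0.1  0.4 -2.3 -1.   0.2 -1.8 -1.4]
peg [0.5387598  0.03354523 0.10026725] [-0.8 -0.6 -1.1  0.1]
 stand -0.019758664820706155 0.11373528728888764
pivot [0.5930433  0.01813124 0.05542805] [-0.2 -0.2 -0.3  0. ]
 stand 0.029793953212700307 0.08673848257581913
axis [[0.59362737 0.0164809  0.058     ]] [[247.21331069 197.60253034]] [246.875 198.125] [[260.54057733 190.89145563]] [261.125 191.125]
-1 [[0.55444291 0.05507595 0.104     ]] [[-9.2515374  -6.97072136]] [[ 8.87974661 -1.4724797 ]]
-0.7 [[0.54478741 0.04177236 0.104     ]] [[-4.09712985 -3.14231464]] [[ 2.75608452 -1.11877445]]
-0.4 [[0.53949463 0.02620956 0.104     ]] [[ 1.99236253 -1.01280976]] [[-2.93189239  0.44838056]]
0 [[0.5399793  0.00436131 0.104     ]] [[10.60060645 -1.13806722]] [[-9.02348357  4.21041538]]
0.4 [[ 0.54893381 -0.01557352  0.104     ]] [[18.48632146 -4.60288447]] [[-12.54779438   9.39216145]]
0.7 [[ 0.56040271 -0.02734971  0.104     ]] [[23.15070742 -9.0683709 ]] [[-13.11187094  13.76063895]]
1 [[ 0.57483947 -0.03521064  0.104     ]] [[ 26.26777552 -14.6869281 ]] [[-11.76946098  18.12055549]]
```

```bash
cat >> h.py <<'E'
p=np.load("p.npy")
def goto(sx,sy,z,psi=None,lab=""):
    "shift in tool axes to stand (sx,sy), height z, tool y at stand angle psi"
    o=r.get_obs();M=R.from_rotvec(o["orientation"]).as_matrix();G=w(p,[sx,sy,z])[0]
    d=M.T@(G-o["tcp_pos"]);a=np.arctan2(M[1,1],M[0,1])-p[2]
    s=0 if psi is None else (a-psi+np.pi)%(2*np.pi)-np.pi
    print(lab,"0 for shut:",d.round(4),"spin %.3f"%s)
def peg(cam):return np.array([.03-.055*np.cos(cam),.085-.055*np.sin(cam)])
def behind(cam,d,z=.07):
    f=np.pi+cam;t=np.array([np.sin(f),-np.cos(f)]);q=peg(cam)-d*t
    goto(q[0],q[1],z,f-np.pi/2,"cam %.2f"%cam)
def state():
    o=r.get_obs();M=R.from_rotvec(o["orientation"]).as_matrix();e=o["tcp_pos"][:2]-p[:2];c,s=np.cos(p[2]),np.sin(p[2])
    print("clock %.2f"%o["clock"],"stand",(c*e[0]+s*e[1]).round(4),(-s*e[0]+c*e[1]).round(4),o["tcp_pos"][2].round(4),"yang",(np.arctan2(M[1,1],M[0,1])-p[2]).round(3),"F",o["contact_force"].round(1),"j",o["joints"].round(2))
E
python3 -c "
from h import *
state();behind(-.53,.04,.19)"
```

```text
clock 0.10 stand -0.2176 0.785 0.1922 yang 1.051 F [-0.3  0.5  0.1] j [-1.38  0.48  0.02  1.56 -0.01  1.11 -0.08]
cam -0.53 0 for shut: [-0.5072 -0.5239  0.0032] spin 0.010
```

Emit:
{"op": "play_rows", "data": {
  "targets": "1 -0.507 -0.524 0 0;1 -0.507 -0.524 0 0;1 -0.507 -0.524 0 0;1 -0.507 -0.524 0 0;1 -0.507 -0.524 0 0;1 -0.507 -0.524 0 0;1 -0.507 -0.524 0 0;1 -0.507 -0.524 0 0",
  "squeeze": 20
}}

```text
clock: 0.77
tcp_pos: [0.3497, 0.3461, 0.1929]
orientation: [-0.466, -3.107, 0.0]
contact_force: [0.6, -0.1, 0.3]
grip_width: 0.0004
gripper_force: 0.0
```

```bash
python3 -c "
from h import *
state();behind(-.53,.04,.19)"
```

```text
clock 0.77 stand -0.1353 0.4603 0.1929 yang 1.051 F [ 0.6 -0.1  0.3] j [-1.02  0.17  0.12  1.99 -0.03  0.98  0.39]
cam -0.53 0 for shut: [-0.2745 -0.283   0.0029] spin 0.010
```

Emit:
{"op": "play_rows", "data": {
  "targets": "1 -0.274 -0.283 0 0;1 -0.274 -0.283 0 0;1 -0.274 -0.283 0 0;1 -0.274 -0.283 0 0;1 -0.274 -0.283 0 0;1 -0.274 -0.283 0 0;1 -0.274 -0.283 0 0;1 -0.274 -0.283 0 0"
}}

```text
clock: 1.43
tcp_pos: [0.501, 0.0493, 0.1931]
orientation: [-0.466, -3.107, -0.0]
contact_force: [1.6, 0.1, 0.3]
grip_width: 0.0
gripper_force: 0.0
```

Emit:
{"op": "play_rows", "data": {
  "targets": "1 0 0 0 0;1 0 0 0 0;1 0 0 0 0"
}}

```text
clock: 1.68
tcp_pos: [0.5002, 0.0517, 0.1927]
orientation: [-0.466, -3.106, 0.0]
contact_force: [0.3, 0.3, -0.1]
grip_width: 0.0001
gripper_force: 0.0
```

```bash
python3 -c "
from h import *
state();behind(-.53,.04,.07)"
```

```text
clock 1.68 stand -0.0533 0.1399 0.1927 yang 1.051 F [ 0.3  0.3 -0.1] j [-0.56  0.2   0.38  1.98 -0.09  0.98  1.14]
cam -0.53 0 for shut: [-0.0443 -0.0456  0.1227] spin 0.010
```

Emit:
{"op": "play_rows", "data": {
  "targets": "1 -0.044 -0.046 0 0;1 -0.044 -0.046 0 0;1 -0.044 -0.046 0.03 0;1 -0.044 -0.046 0.06 0;1 -0.044 -0.046 0.09 0;1 -0.044 -0.046 0.123 0;1 -0.044 -0.046 0.123 0;1 -0.044 -0.046 0.123 0"
}}

```text
clock: 2.35
tcp_pos: [0.5276, -0.004, 0.0691]
orientation: [-0.462, -3.103, 0.001]
contact_force: [0.2, -0.2, 1.5]
grip_width: -0.0001
gripper_force: 0.0
```

```bash
python3 -c "
from h import *
state();behind(-.53,.024,.07)
import cv2
a=r.grab_frame('top')[125:275,180:340,::-1];b=r.grab_frame('scene')[140:290,150:310,::-1]
cv2.imwrite('pics/c2.png',cv2.convertScaleAbs(cv2.resize(np.hstack([a,b]),None,fx=2.5,fy=2.5,interpolation=2),alpha=1.5))"
```

```text
clock 2.35 stand -0.0389 0.0796 0.0691 yang 1.053 F [ 0.2 -0.2  1.5] j [-0.4   0.42  0.36  2.03 -0.22  0.73  1.37]
cam -0.53 0 for shut: [-0.0019  0.0155 -0.0009] spin 0.012
```

View pics/c2.png

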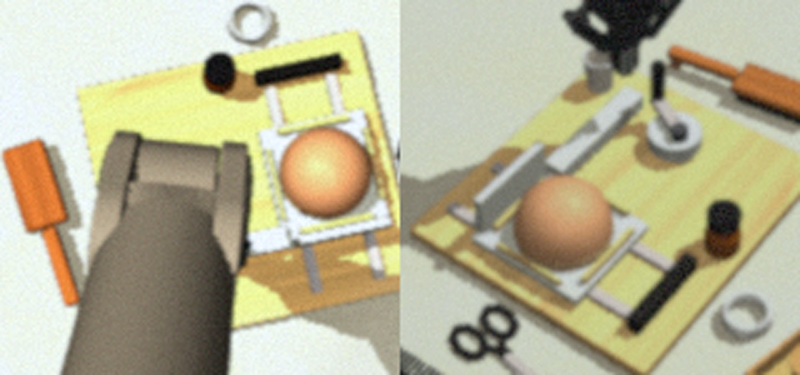

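The fingertips (scene half, around (625,60)) are just behind the peg at (655,80), and everything else is untouched. I can start pushing.

```bash
cat >> h.py <<'E'
def plan(cams,d=.0225,z=.07):
    state()
    for c in cams: behind(c,d,z)
E
python3 -c "
from h import *
plan([-.5,-.55,-.6,-.66,-.72,-.78,-.84,-.9])"
```

```text
clock 2.45 stand -0.0363 0.0784 0.0717 yang 1.052 F [-0.3  0.5 -0.1] j [-0.4   0.41  0.37  2.03 -0.22  0.73  1.37]
cam -0.50 0 for shut: [0.0002 0.0151 0.0017] spin -0.019
cam -0.55 0 for shut: [0.0013 0.0178 0.0017] spin 0.031
cam -0.60 0 for shut: [0.0023 0.0207 0.0017] spin 0.081
cam -0.66 0 for shut: [0.0033 0.0241 0.0017] spin 0.141
cam -0.72 0 for shut: [0.004  0.0276 0.0017] spin 0.201
cam -0.78 0 for shut: [0.0046 0.0311 0.0017] spin 0.261
cam -0.84 0 for shut: [0.0049 0.0346 0.0017] spin 0.321
cam -0.90 0 for shut: [0.0051 0.0382 0.0017] spin 0.381
```

Emit:
{"op": "play_rows", "data": {
  "targets": "1 0 0.013 0.001 0;1 0.001 0.018 0.001 0.03;1 0.002 0.021 0.001 0.08;1 0.003 0.024 0.001 0.14;1 0.004 0.028 0.001 0.2;1 0.0045 0.031 0.001 0.26;1 0.005 0.035 0.001 0.32;1 0.005 0.038 0.001 0.38"
}}

```text
clock: 3.12
tcp_pos: [0.5372, 0.0344, 0.0709]
orientation: [1.046, 2.96, 0.004]
contact_force: [0.1, 0.3, -0.7]
grip_width: 0.0001
gripper_force: 0.0
```

```bash
python3 -c "
from h import *
plan(np.arange(-.97,-1.5,-.07))"
```

```text
clock 3.12 stand -0.0211 0.1149 0.0709 yang 0.669 F [ 0.1  0.3 -0.7] j [-0.54  0.44  0.46  2.02 -0.28  0.74  0.98]
cam -0.97 0 for shut: [0.0013 0.0028 0.0009] spin 0.068
cam -1.04 0 for shut: [0.0025 0.0068 0.001 ] spin 0.138
cam -1.11 0 for shut: [0.0033 0.0109 0.001 ] spin 0.208
cam -1.18 0 for shut: [0.0039 0.015  0.001 ] spin 0.278
cam -1.25 0 for shut: [0.0043 0.0192 0.001 ] spin 0.348
cam -1.32 0 for shut: [0.0043 0.0233 0.001 ] spin 0.418
cam -1.39 0 for shut: [0.004  0.0275 0.001 ] spin 0.488
cam -1.46 0 for shut: [0.0034 0.0316 0.001 ] spin 0.558
```

```bash
cat >> h.py <<'E'
def pic(n):
    b=r.grab_frame('scene')[130:270,150:330,::-1]
    cv2.imwrite('pics/%s.png'%n,cv2.convertScaleAbs(cv2.resize(b,None,fx=4,fy=4,interpolation=2),alpha=1.5))
E
python3 -c "
from h import *
pic('c3');print(r.get_obs()['contact_force'])
for c in(-.53,-.9,-1.1):print(4*(proj('scene',np.r_[w(p,np.r_[peg(c),.104])[0]])-[150,130]))"
```

```text
[ 0.78821807  0.31232998 -0.08154449]
[[409.29179745 141.00281728]]
[[438.78349794 136.52857251]]
[[455.22509618 137.24508457]]
```

View pics/c3.png

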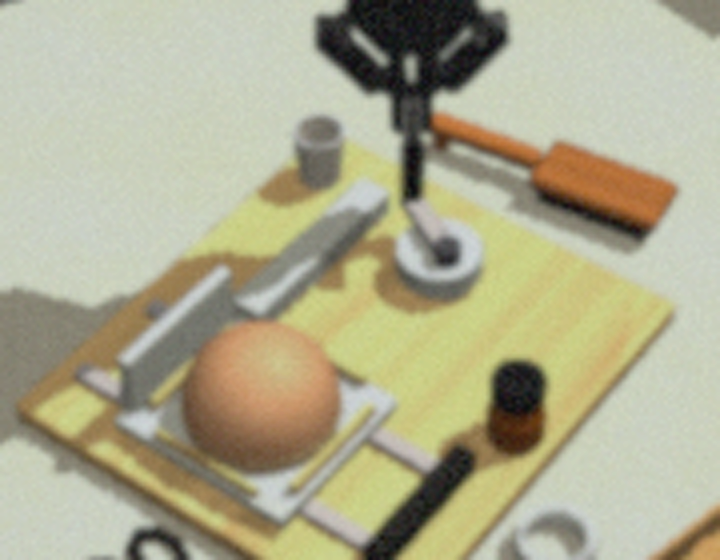

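```bash
python3 -c "
from h import *
o=r.get_obs();t=o['tcp_pos']
for P in(t,t+[0,0,.02],t+[0,0,.05]):print(4*(proj('scene',P)-[150,130]))
t=np.array([.5276,-.004,.0691]);print(2.5*(proj('scene',t)-[150,140])+[400,0])
for q in r.get_obs()['tcp_pos'],:print(q)
q=tri(proj('top',w(p,np.r_[peg(-.53),.104])),S(413,60));print(q.x)
a=r.grab_frame('top')[150:250,190:310,::-1];cv2.imwrite('pics/t4.png',cv2.convertScaleAbs(cv2.resize(a,None,fx=4,fy=4,interpolation=2),alpha=1.5))
"
```

```text
[[407.17203492 172.98498259]]
[[407.50833535 151.30431268]]
[[408.02722324 117.89775553]]
[[621.22659887  95.90647321]]
[0.53742183 0.03512653 0.07084823]
[0.54152452 0.03364776 0.10602631]
```

The peg has not moved, and the finger end appears around (410,130) in the crop, although the TCP should project to (407,173). I'll enlarge the view with the dark tones lifted.

```bash
python3 -c "
from h import *
f=np.mean([r.grab_frame('scene').astype(float) for _ in range(6)],0)
b=f[125:190,225:285,::-1];b=255*np.clip(b/255,0,1)**.45
cv2.imwrite('pics/z.png',cv2.resize(b.astype(np.uint8),None,fx=9,fy=9,interpolation=2));state()"
```

```text
clock 3.52 stand -0.0229 0.113 0.0694 yang 0.671 F [ 0.7 -0.1 -0.1] j [-0.54  0.44  0.46  2.02 -0.28  0.74  0.99]
```

View pics/z.png

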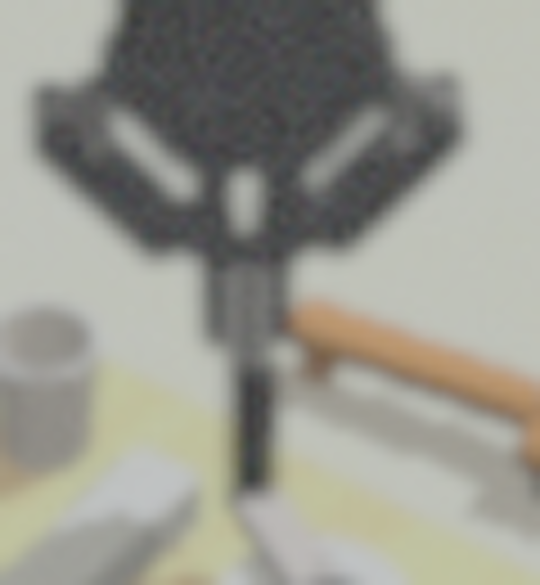

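The finger end at px (252.4,162.8) sits just above or behind the peg top at (253,165). I'll check the calibration against the robot base, which should be at (138,112) in scene, and see which tip height or offset fits.

```bash
python3 -c "
from h import *
print('base',proj('scene',[0,0,.0]),proj('top',[0.03,0,0.0]))
t=r.get_obs()['tcp_pos']
for h in(.03,.035,.04,.045):print(h,proj('scene',t+[0,0,h]))
q=t+0
for d in(.03,.04,.05):print(d,proj('scene',t+d*np.array([-.74,.67,0])))
print('widths', proj('scene',t+[0,0,.04])-proj('scene',t+[0.02,0.02,.04]))
print(r.get_obs()['orientation'])
"
```

```text
base [[137.8961021  110.66758833]] [[251.71777368 413.70885086]]
0.03 [[250.69672883 165.65522893]]
0.035 [[250.71496223 164.26909068]]
0.04 [[250.73330166 162.8754568 ]]
0.045 [[250.75174797 161.47427195]]
0.03 [[250.71078468 166.364494  ]]
0.04 [[250.75041532 163.93180405]]
0.05 [[250.78965746 161.52434853]]
widths [[-10.62470429  -0.51562734]]
[1.04348595e+00 2.96279124e+00 6.89888981e-04]
```

```bash
python3 -c "
from h import *
goto(.11,.11,.13,.67);goto(.11,.11,.07,.67);goto(.11,.11,.02,.67)"
```

```text
0 for shut: [-0.085   0.1022 -0.0605] spin 0.001
 0 for shut: [-0.085   0.1022 -0.0005] spin 0.001
 0 for shut: [-0.085   0.1021  0.0495] spin 0.001
```

Emit:
{"op": "play_rows", "data": {
  "targets": "1 0 0 -0.03 0;1 0 0 -0.06 0;1 -0.03 0.035 -0.06 0;1 -0.06 0.07 -0.06 0;1 -0.085 0.102 -0.06 0;1 -0.085 0.102 -0.06 0;1 -0.085 0.102 -0.03 0;1 -0.085 0.102 0 0"
}}

```text
clock: 4.18
tcp_pos: [0.6685, 0.0584, 0.0697]
orientation: [1.042, 2.959, 0.003]
contact_force: [-0.6, -0.2, -0.5]
grip_width: 0.0
gripper_force: 0.0
```

Emit:
{"op": "play_rows", "data": {
  "targets": "1 0 0 0.01 0;1 0 0 0.02 0;1 0 0 0.02 0;1 0 0 0.02 0"
}}

```text
clock: 4.52
tcp_pos: [0.6662, 0.0581, 0.0498]
orientation: [1.045, 2.962, 0.0]
contact_force: [0.1, -0.3, 1.3]
grip_width: -0.0
gripper_force: 0.0
```

```bash
python3 -c "
from h import *
state();f=np.mean([r.grab_frame('scene').astype(float) for _ in range(3)],0)
t=r.get_obs()['tcp_pos']
print('z0 %s'%t, 6*(proj('scene',t)-[225,110]),6*(proj('scene',[t[0],t[1],.018])-[225,110]))
b=f[110:210,225:325,::-1];b=255*np.clip(b/255,0,1)**.45
cv2.imwrite('pics/z2.png',cv2.resize(b.astype(np.uint8),None,fx=6,fy=6,interpolation=2))"
```

```text
clock 4.52 stand 0.11 0.1096 0.0498 yang 0.671 F [ 0.1 -0.3  1.3] j [-0.48  0.66  0.43  1.71 -0.34  0.86  1.  ]
z0 [0.66702048 0.05842311 0.05087539] [[396.08700669 542.0066865 ]] [[391.0372157  592.68448109]]
```

View pics/z2.png

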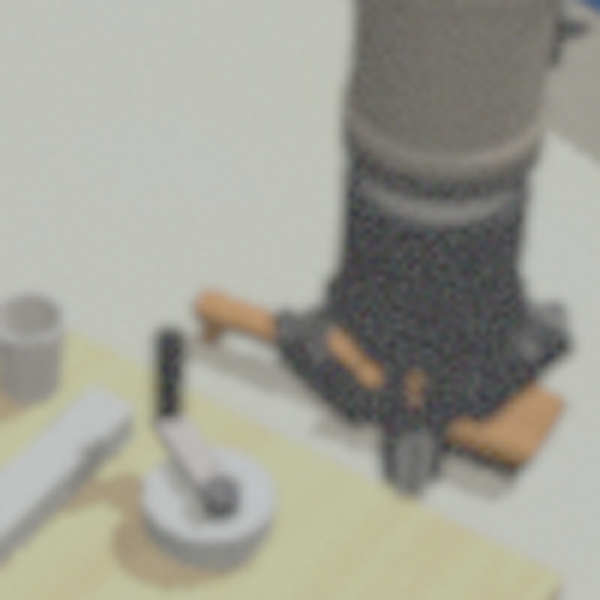

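Emit:
{"op": "play_rows", "data": {
  "targets": "1 0 0 0.006 0;1 0 0 0.012 0;1 0 0 0.018 0;1 0 0 0.024 0;1 0 0 0.026 0;1 0 0 0.026 0"
}}

```text
clock: 5.17
tcp_pos: [0.6651, 0.0583, 0.022]
orientation: [-1.044, -2.961, 0.001]
contact_force: [-0.3, -0.1, -0.2]
grip_width: -0.0002
gripper_force: 0.0
```

Emit:
{"op": "play_rows", "data": {
  "targets": "1 0 0 0.003 0;1 0 0 0.006 0;1 0 0 0.009 0;1 0 0 0.009 0"
}}

```text
clock: 5.5
tcp_pos: [0.6654, 0.0584, 0.0134]
orientation: [-1.044, -2.962, 0.001]
contact_force: [-0.0, -0.1, 0.3]
grip_width: -0.0
gripper_force: 0.0
```

```bash
python3 -c "
from h import *
state()"
```

```text
clock 5.50 stand 0.1093 0.1101 0.0134 yang 0.671 F [-0.  -0.1  0.3] j [-0.46  0.7   0.41  1.72 -0.37  0.8   1.01]
```

Emit:
{"op": "play_rows", "data": {
  "targets": "1 0 0 0.004 0;1 0 0 0.008 0;1 0 0 0.012 0;1 0 0 0.012 0"
}}

```text
clock: 5.83
tcp_pos: [0.6651, 0.0584, 0.001]
orientation: [-1.044, -2.962, 0.001]
contact_force: [-0.4, -0.1, -0.4]
grip_width: 0.0003
gripper_force: 0.0
```

Emit:
{"op": "play_rows", "data": {
  "targets": "1 0 0 0.003 0;1 0 0 0.006 0;1 0 0 0.009 0;1 0 0 0.009 0"
}}

```text
clock: 6.17
tcp_pos: [0.6653, 0.0584, -0.0076]
orientation: [-1.044, -2.962, 0.001]
contact_force: [-0.5, -0.2, -1.2]
grip_width: -0.0
gripper_force: 0.0
```

Emit:
{"op": "play_rows", "data": {
  "targets": "1 0 0 0.003 0;1 0 0 0.006 0;1 0 0 0.006 0"
}}

```text
clock: 6.42
tcp_pos: [0.6654, 0.0584, -0.0136]
orientation: [-1.044, -2.962, 0.001]
contact_force: [0.1, 0.4, -0.8]
grip_width: 0.0001
gripper_force: 0.0
```

Emit:
{"op": "play_rows", "data": {
  "targets": "1 0 0 0.002 0;1 0 0 0.004 0;1 0 0 0.004 0"
}}

```text
clock: 6.67
tcp_pos: [0.6656, 0.0584, -0.0173]
orientation: [-1.044, -2.962, 0.0]
contact_force: [0.0, -0.1, -0.2]
grip_width: -0.0
gripper_force: 0.0
```

Emit:
{"op": "play_rows", "data": {
  "targets": "1 0 0 0.001 0;1 0 0 0.003 0;1 0 0 0.003 0"
}}

```text
clock: 6.92
tcp_pos: [0.666, 0.0584, -0.0199]
orientation: [1.044, 2.963, 0.0]
contact_force: [0.5, -0.3, -0.6]
grip_width: 0.0
gripper_force: 0.0
```

Emit:
{"op": "play_rows", "data": {
  "targets": "1 0 0 0.001 0;1 0 0 0.003 0;1 0 0 0.003 0"
}}

```text
clock: 7.17
tcp_pos: [0.6661, 0.0584, -0.0201]
orientation: [-1.045, -2.962, -0.002]
contact_force: [-8.1, -0.1, 23.0]
grip_width: -0.0001
gripper_force: 11.3
```

The touch settles it: the fingertips stand about 38 mm above the reported TCP. I'll back off and use that offset from here.

Emit:
{"op": "play_rows", "data": {
  "targets": "1 0 0 -0.03 0;1 0 0 -0.07 0;1 0 0 -0.11 0;1 0 0 -0.12 0;1 0 0 -0.12 0"
}}

```text
clock: 7.58
tcp_pos: [0.6689, 0.0583, 0.1016]
orientation: [1.043, 2.956, 0.006]
contact_force: [0.1, 0.8, 0.3]
grip_width: -0.0001
gripper_force: 0.0
```

```bash
sed -i 's/z=\.07)/z=.033)/' h.py; python3 -c "
from h import *
state();behind(-.53,.04,.1);behind(-.53,.04)"
```

```text
clock 7.58 stand 0.1126 0.1092 0.1016 yang 0.671 F [0.1 0.8 0.3] j [-0.5   0.6   0.46  1.68 -0.32  0.94  0.97]
cam -0.53 0 for shut: [ 0.0692 -0.137   0.0004] spin -0.370
cam -0.53 0 for shut: [ 0.0695 -0.1374  0.0674] spin -0.370
```

Tips are at 0.139 m, clear of everything, so I can cross over and then descend.

Emit:
{"op": "play_rows", "data": {
  "targets": "1 0.02 -0.035 0 -0.1;1 0.04 -0.07 0 -0.2;1 0.055 -0.105 0 -0.3;1 0.069 -0.137 0 -0.37;1 0.069 -0.137 0 -0.37;1 0.069 -0.137 0 -0.37;1 0.069 -0.137 0.03 -0.37;1 0.069 -0.137 0.05 -0.37"
}}

```text
clock: 8.25
tcp_pos: [0.5278, -0.0039, 0.0462]
orientation: [0.481, 3.102, 0.002]
contact_force: [1.4, 0.0, -1.2]
grip_width: -0.0002
gripper_force: 0.0
```

```bash
python3 -c "
from h import *
plan([-.53]);plan([-.5,-.5,-.55,-.6,-.66,-.72,-.78,-.84])"
```

```text
clock 8.25 stand -0.0387 0.0796 0.0462 yang 1.041 F [ 1.4  0.  -1.2] j [-0.4   0.45  0.36  2.05 -0.25  0.68  1.39]
cam -0.53 0 for shut: [-0.0015  0.0169  0.0132] spin 0.000
clock 8.25 stand -0.0387 0.0796 0.0462 yang 1.041 F [ 1.4  0.  -1.2] j [-0.4   0.45  0.36  2.05 -0.25  0.68  1.39]
cam -0.50 0 for shut: [-0.0022  0.0152  0.0132] spin -0.030
cam -0.50 0 for shut: [-0.0022  0.0152  0.0132] spin -0.030
cam -0.55 0 for shut: [-0.0011  0.018   0.0132] spin 0.020
cam -0.60 0 for shut: [-0.0001  0.0208  0.0132] spin 0.070
cam -0.66 0 for shut: [0.0009 0.0242 0.0132] spin 0.130
cam -0.72 0 for shut: [0.0017 0.0277 0.0132] spin 0.190
cam -0.78 0 for shut: [0.0023 0.0312 0.0132] spin 0.250
cam -0.84 0 for shut: [0.0027 0.0347 0.0132] spin 0.310
```

Emit:
{"op": "play_rows", "data": {
  "targets": "1 -0.001 0.005 0.013 0;1 -0.001 0.012 0.013 0;1 -0.001 0.018 0.013 0.02;1 0 0.021 0.013 0.07;1 0.001 0.024 0.013 0.13;1 0.002 0.028 0.013 0.19;1 0.002 0.031 0.013 0.25;1 0.003 0.035 0.013 0.31"
}}

```text
clock: 8.92
tcp_pos: [0.5335, 0.0289, 0.0341]
orientation: [-0.96, -2.99, 0.003]
contact_force: [-1.9, -4.3, -2.4]
grip_width: -0.0001
gripper_force: 2.2
```

```bash
python3 -c "
from h import *
plan(np.arange(-.92,-1.5,-.07))
def at():
    from itertools import product
f=np.mean([r.grab_frame('scene').astype(float) for _ in range(2)],0)
b=f[130:210,225:325,::-1];b=255*np.clip(b/255,0,1)**.45
cv2.imwrite('pics/z3.png',cv2.resize(b.astype(np.uint8),None,fx=5,fy=5,interpolation=2))"
```

```text
clock 8.92 stand -0.0259 0.1104 0.0341 yang 0.727 F [-1.9 -4.3 -2.4] j [-0.51  0.5   0.44  2.04 -0.33  0.67  1.09]
cam -0.92 0 for shut: [0.0004 0.0066 0.0011] spin 0.077
cam -0.99 0 for shut: [0.0016 0.0106 0.0011] spin 0.147
cam -1.06 0 for shut: [0.0024 0.0147 0.001 ] spin 0.217
cam -1.13 0 for shut: [0.003  0.0188 0.001 ] spin 0.287
cam -1.20 0 for shut: [0.0033 0.023  0.001 ] spin 0.357
cam -1.27 0 for shut: [0.0033 0.0271 0.001 ] spin 0.427
cam -1.34 0 for shut: [0.003  0.0313 0.001 ] spin 0.497
cam -1.41 0 for shut: [0.0024 0.0354 0.001 ] spin 0.567
cam -1.48 0 for shut: [0.0015 0.0395 0.001 ] spin 0.637
```

View pics/z3.png

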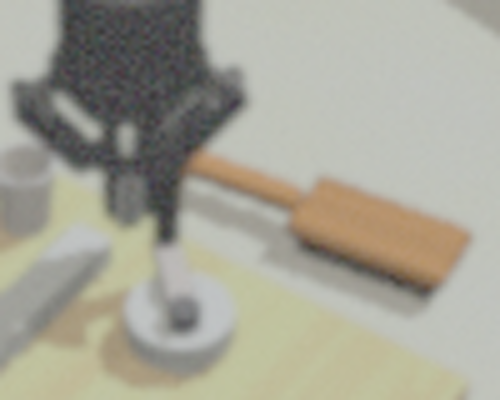

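The finger at (127,200) is pushing the peg at (165,215), and the reaction is about 5 N. On round.

Emit:
{"op": "play_rows", "data": {
  "targets": "1 0.001 0.006 0.001 0.07;1 0.002 0.010 0.001 0.14;1 0.002 0.015 0.001 0.21;1 0.003 0.019 0.001 0.28;1 0.003 0.023 0.001 0.35;1 0.003 0.027 0.001 0.42;1 0.003 0.031 0.001 0.49;1 0.002 0.035 0.001 0.56"
}}

```text
clock: 9.68
tcp_pos: [0.5516, 0.0599, 0.0332]
orientation: [-1.744, -2.61, 0.001]
contact_force: [-4.9, -1.0, 2.5]
grip_width: 0.0001
gripper_force: 2.6
```

```bash
python3 -c "
from h import *
plan(np.arange(-1.48,-2.0,-.07))"
```

```text
clock 9.68 stand -0.0014 0.1366 0.0332 yang 0.17 F [-4.9 -1.   2.5] j [-0.66  0.56  0.58  2.   -0.46  0.72  0.6 ]
cam -1.48 0 for shut: [0.0005 0.0042 0.0002] spin 0.079
cam -1.55 0 for shut: [0.0016 0.0082 0.0002] spin 0.149
cam -1.62 0 for shut: [0.0024 0.0122 0.0001] spin 0.219
cam -1.69 0 for shut: [0.003  0.0164 0.0001] spin 0.289
cam -1.76 0 for shut: [0.0033 0.0205 0.0001] spin 0.359
cam -1.83 0 for shut: [0.0032 0.0247 0.0001] spin 0.429
cam -1.90 0 for shut: [0.0029 0.0288 0.0001] spin 0.499
cam -1.97 0 for shut: [0.0023 0.0329 0.0001] spin 0.569
```

Emit:
{"op": "play_rows", "data": {
  "targets": "1 0.001 0.005 0 0.08;1 0.002 0.009 0 0.15;1 0.003 0.013 0 0.22;1 0.003 0.017 0 0.29;1 0.003 0.021 0 0.36;1 0.003 0.025 0 0.43;1 0.003 0.029 0 0.5;1 0.002 0.033 0 0.57"
}}

```text
clock: 10.35
tcp_pos: [0.5816, 0.0757, 0.0331]
orientation: [-2.406, -2.015, 0.001]
contact_force: [-4.3, 1.8, 2.3]
grip_width: 0.0
gripper_force: 2.5
```

```bash
python3 -c "
from h import *
plan(np.arange(-2.05,-2.6,-.07))"
```

```text
clock 10.35 stand 0.0313 0.1454 0.0331 yang -0.398 F [-4.3  1.8  2.3] j [-0.76  0.65  0.72  1.93 -0.6   0.79  0.13]
cam -2.05 0 for shut: [0.0005 0.0042 0.0001] spin 0.081
cam -2.12 0 for shut: [0.0016 0.0082 0.0001] spin 0.151
cam -2.19 0 for shut: [0.0024 0.0123 0.0001] spin 0.221
cam -2.26 0 for shut: [0.003  0.0164 0.0001] spin 0.291
cam -2.33 0 for shut: [0.0032 0.0206 0.0001] spin 0.361
cam -2.40 0 for shut: [0.0032 0.0247 0.0001] spin 0.431
cam -2.47 0 for shut: [0.0029 0.0289 0.    ] spin 0.501
cam -2.54 0 for shut: [0.0023 0.033  0.    ] spin 0.571
```

Emit:
{"op": "play_rows", "data": {
  "targets": "1 0.001 0.005 0 0.08;1 0.002 0.009 0 0.15;1 0.003 0.013 0 0.22;1 0.003 0.017 0 0.29;1 0.003 0.021 0 0.36;1 0.003 0.025 0 0.43;1 0.003 0.029 0 0.5;1 0.002 0.033 0 0.57"
}}

```text
clock: 11.02
tcp_pos: [0.615, 0.0726, 0.0331]
orientation: [-2.875, -1.258, 0.001]
contact_force: [-3.7, 3.0, 1.7]
grip_width: 0.0002
gripper_force: 2.4
```

```bash
python3 -c "
from h import *
plan(np.arange(-2.62,-3.16,-.07))"
```

```text
clock 11.02 stand 0.0632 0.135 0.0331 yang -0.968 F [-3.7  3.   1.7] j [-0.8   0.75  0.86  1.86 -0.74  0.89 -0.33]
cam -2.62 0 for shut: [0.001  0.0044 0.0001] spin 0.081
cam -2.69 0 for shut: [0.0021 0.0084 0.0001] spin 0.151
cam -2.76 0 for shut: [0.0029 0.0125 0.0001] spin 0.221
cam -2.83 0 for shut: [0.0034 0.0166 0.0001] spin 0.291
cam -2.90 0 for shut: [0.0037 0.0208 0.0001] spin 0.361
cam -2.97 0 for shut: [0.0037 0.0249 0.    ] spin 0.431
cam -3.04 0 for shut: [0.0033 0.0291 0.    ] spin 0.501
cam -3.11 0 for shut: [0.0027 0.0332 0.    ] spin 0.571
```

Emit:
{"op": "play_rows", "data": {
  "targets": "1 0.001 0.005 0 0.08;1 0.002 0.009 0 0.15;1 0.003 0.013 0 0.22;1 0.003 0.017 0 0.29;1 0.004 0.021 0 0.36;1 0.004 0.025 0 0.43;1 0.003 0.029 0 0.5;1 0.003 0.033 0 0.57"
}}

```text
clock: 11.68
tcp_pos: [0.6414, 0.0527, 0.0329]
orientation: [-3.112, -0.4, 0.002]
contact_force: [-3.5, 2.7, 1.5]
grip_width: 0.0001
gripper_force: 2.1
```

```bash
python3 -c "
from h import *
plan([-3.12,-3.2,-3.25])
f=np.mean([r.grab_frame('scene').astype(float) for _ in range(3)],0)
b=f[130:230,215:315,::-1];b=255*np.clip(b/255,0,1)**.45
b=cv2.resize(b.astype(np.uint8),None,fx=6,fy=6,interpolation=2);cv2.imwrite('pics/z4.png',b)
for c in(-2.7,-2.9,-3.14):print(c,[(6*(proj('scene',w(p,np.r_[peg(c),h]))-[215,130])).round() for h in(.104,.058)])
"
```

```text
clock 11.68 stand 0.0845 0.1098 0.0329 yang -1.537 F [-3.5  2.7  1.5] j [-0.81  0.85  0.98  1.8  -0.86  0.98 -0.78]
cam -3.12 0 for shut: [-0.0001  0.0011 -0.0001] spin 0.012
cam -3.20 0 for shut: [ 0.0015  0.0056 -0.0001] spin 0.092
cam -3.25 0 for shut: [ 0.0023  0.0085 -0.0001] spin 0.142
-2.7 [array([[402., 308.]]), array([[396., 382.]])]
-2.9 [array([[396., 325.]]), array([[390., 399.]])]
-3.14 [array([[382., 344.]]), array([[377., 418.]])]
```

View pics/z4.png

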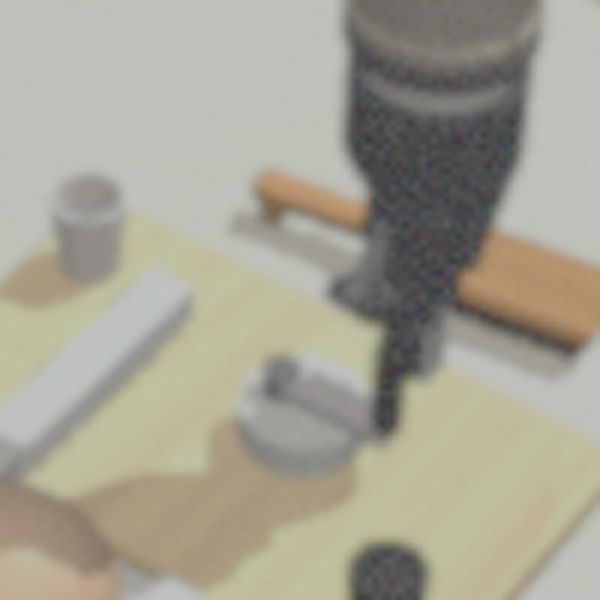

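The peg base is at (385,430) and the pivot at (282,372). That puts the lever within a few degrees of straight forward (cam about -3.1). Next I withdraw, lift and go behind the push plate, keeping the same spin so that tool x points along stand x.

Emit:
{"op": "play_rows", "data": {
  "targets": "1 0 -0.015 0 0;1 0 -0.03 0 0;1 0 -0.03 -0.03 0;1 0 -0.03 -0.065 0;1 0 -0.03 -0.1 0;1 0 -0.03 -0.1 0"
}}

```text
clock: 12.33
tcp_pos: [0.6386, 0.0774, 0.1403]
orientation: [3.114, 0.402, 0.017]
contact_force: [1.3, -0.6, 0.9]
grip_width: 0.0001
gripper_force: 0.0
```

```bash
python3 -c "
from h import *
state();goto(-.1,-.085,.13,-np.pi/2);goto(-.1,-.085,.022,-np.pi/2)"
```

```text
clock 12.33 stand 0.0873 0.1345 0.1403 yang -1.536 F [ 1.3 -0.6  0.9] j [-0.93  0.74  1.11  1.74 -0.74  1.12 -0.9 ]
 0 for shut: [-0.1949  0.2128  0.0087] spin 0.035
 0 for shut: [-0.196   0.2125  0.1167] spin 0.035
```

Emit:
{"op": "play_rows", "data": {
  "targets": "1 -0.195 0.213 0 0.03;1 -0.195 0.213 0 0.03;1 -0.195 0.213 0 0.03;1 -0.195 0.213 0 0.03;1 -0.195 0.213 0 0.03;1 -0.195 0.213 0 0.03;1 -0.195 0.213 0 0.03;1 -0.195 0.213 0 0.03"
}}

```text
clock: 13.0
tcp_pos: [0.4944, -0.1848, 0.1345]
orientation: [3.12, 0.337, 0.002]
contact_force: [0.0, 0.3, 0.0]
grip_width: 0.0002
gripper_force: 0.0
```

Emit:
{"op": "play_rows", "data": {
  "targets": "1 0 0 0 0;1 0 0 0 0;1 0 0 0 0"
}}

```text
clock: 13.25
tcp_pos: [0.4998, -0.1756, 0.1331]
orientation: [-3.121, -0.357, -0.001]
contact_force: [0.6, 1.0, -0.8]
grip_width: 0.0001
gripper_force: 0.0
```

```bash
python3 -c "
from h import *
state();goto(-.1,-.085,.13,-np.pi/2);goto(-.1,-.085,.022,-np.pi/2)
o=[255*(r.grab_frame('scene')/255)**.6 for _ in range(3)];b=np.mean(o,0)[:,:,::-1]
ax=proj('scene',w(p,[.03,.085,.057]))[0]
import numpy as np
g=b.mean(2);
# dark peg centroid near the predicted places
for c in np.arange(-2.6,-3.31,-.1):
    v=[cv2.getRectSubPix(g.astype(np.float32),(3,3),tuple(proj('scene',w(p,np.r_[peg(c),h]))[0].astype(float)+[1,1])).mean() for h in(.065,.075,.085,.095)]
    print(round(c,2),np.mean(v).round())
"
```

```text
clock 13.25 stand -0.1039 -0.0817 0.1331 yang -1.566 F [ 0.6  1.  -0.8] j [-0.63  0.57  1.17  2.01 -0.64  0.99 -0.48]
 0 for shut: [0.0039 0.0034 0.0031] spin 0.005
 0 for shut: [0.0038 0.0033 0.1111] spin 0.005
-2.6 134.0
-2.7 129.0
-2.8 117.0
-2.9 96.0
-3.0 71.0
-3.1 53.0
-3.2 55.0
-3.3 84.0
```

The dark-pixel scan puts the cam at about -3.14. I descend behind the push plate.

Emit:
{"op": "play_rows", "data": {
  "targets": "1 0.003 0.003 0.03 0;1 0.003 0.003 0.06 0;1 0.003 0.003 0.09 0;1 0.003 0.003 0.11 0;1 0.003 0.003 0.11 0;1 0.003 0.003 0.11 0"
}}

```text
clock: 13.9
tcp_pos: [0.5018, -0.1787, 0.0227]
orientation: [-3.122, -0.352, 0.003]
contact_force: [0.5, 0.7, 0.6]
grip_width: 0.0001
gripper_force: 0.0
```

Emit:
{"op": "play_rows", "data": {
  "targets": "1 0.006 0 0 0;1 0.012 0 0 0;1 0.018 0 0 0;1 0.024 0 0 0;1 0.03 0 0 0;1 0.03 0 0 0"
}}

```text
clock: 14.4
tcp_pos: [0.5333, -0.1719, 0.0234]
orientation: [3.121, 0.353, 0.002]
contact_force: [-0.0, -0.1, 0.0]
grip_width: 0.0
gripper_force: 0.0
```

```bash
python3 -c "
from h import *
state()"
```

```text
clock 14.40 stand -0.0704 -0.0855 0.0234 yang -1.568 F [-0.  -0.1  0. ] j [-0.48  0.74  0.95  2.01 -0.83  0.84 -0.39]
```

Emit:
{"op": "play_rows", "data": {
  "targets": "1 0.004 0 0 0;1 0.008 0 0 0;1 0.012 0 0 0;1 0.016 0 0 0;1 0.02 0 0 0;1 0.024 0 0 0"
}}

```text
clock: 14.9
tcp_pos: [0.5551, -0.1671, 0.0231]
orientation: [3.122, 0.35, -0.0]
contact_force: [-1.8, -0.1, 1.7]
grip_width: 0.0002
gripper_force: 1.1
```

Emit:
{"op": "play_rows", "data": {
  "targets": "1 0.003 0 0 0;1 0.006 0 0 0;1 0.009 0 0 0;1 0.012 0 0 0;1 0.012 0 0 0"
}}

```text
clock: 15.32
tcp_pos: [0.5675, -0.1642, 0.0231]
orientation: [3.122, 0.352, 0.001]
contact_force: [0.4, -0.9, -0.1]
grip_width: -0.0
gripper_force: 0.0
```

```bash
python3 -c "
from h import *
state()"
```

```text
clock 15.32 stand -0.0353 -0.0854 0.0231 yang -1.569 F [ 0.4 -0.9 -0.1] j [-0.48  0.78  0.94  1.94 -0.83  0.88 -0.44]
```

Contact shows about 2 N, so the carriage is sliding. I creep on to the stop.

Emit:
{"op": "play_rows", "data": {
  "targets": "1 0.003 0 0 0;1 0.006 0 0 0;1 0.008 0 0 0;1 0.008 0 0 0"
}}

```text
clock: 15.65
tcp_pos: [0.575, -0.1623, 0.023]
orientation: [-3.122, -0.352, -0.001]
contact_force: [-0.5, 1.1, 0.6]
grip_width: 0.0001
gripper_force: 0.0
```

Emit:
{"op": "play_rows", "data": {
  "targets": "1 0.002 0 0 0;1 0.004 0 0 0;1 0.004 0 0 0"
}}

```text
clock: 15.9
tcp_pos: [0.5762, -0.162, 0.0229]
orientation: [-3.121, -0.349, 0.005]
contact_force: [-6.7, -0.7, 5.2]
grip_width: 0.0002
gripper_force: 3.4
```

```bash
python3 -c "
from h import *
state()"
```

```text
clock 15.90 stand -0.0263 -0.0852 0.0229 yang -1.57 F [-6.7 -0.7  5.2] j [-0.48  0.79  0.94  1.91 -0.83  0.89 -0.45]
```

It stopped at the predicted place (-0.026) with the force rising. One more small nudge to seat it.

Emit:
{"op": "play_rows", "data": {
  "targets": "1 0.002 0 0 0;1 0.003 0 0 0;1 0.003 0 0 0"
}}

```text
clock: 16.15
tcp_pos: [0.5761, -0.1621, 0.0228]
orientation: [-3.12, -0.347, 0.012]
contact_force: [-14.7, 1.0, 10.2]
grip_width: -0.0001
gripper_force: 7.2
```

Emit:
{"op": "play_rows", "data": {
  "targets": "1 -0.003 0 0 0;1 -0.01 0 0 0;1 -0.02 0 0 0;1 -0.04 0 0 0;1 -0.04 0 -0.04 0;1 -0.04 0 -0.08 0;1 -0.04 0 -0.1 0;1 -0.04 0 -0.1 0"
}}

```text
clock: 16.82
tcp_pos: [0.5446, -0.1715, 0.1276]
orientation: [3.12, 0.35, 0.012]
contact_force: [0.6, -0.9, 0.4]
grip_width: 0.0002
gripper_force: 0.0
```

Emit:
{"op": "play_rows", "data": {
  "targets": "1 -0.03 0.03 0 0;1 -0.03 0.05 0 0;1 -0.03 0.05 0 0;1 -0.03 0.05 0 0"
}}

```text
clock: 17.15
tcp_pos: [0.5235, -0.2262, 0.1229]
orientation: [-3.122, -0.347, -0.001]
contact_force: [-0.3, 0.4, -0.0]
grip_width: -0.0
gripper_force: 0.0
```

```bash
python3 -c "
from h import *
state()
f=lambda:np.mean([r.grab_frame('scene').astype(float) for _ in range(3)],0)
g=f().mean(2).astype(np.float32);g0=cv2.imread('pics/scene0.png').mean(2).astype(np.float32)
for c in np.arange(-2.7,-3.31,-.1):
    print(round(c,2),np.mean([cv2.getRectSubPix(g,(3,3),tuple(map(float,proj('scene',w(p,np.r_[peg(c),h]))[0]+1))) for h in(.065,.075,.085,.095)]).round())
# carriage shift: crown patch match between start and now
n=w(p,[.007,-.085,.064])[0];m=w(p,[.057,-.085,.064])[0];a=proj('scene',n)[0];e=proj('scene',m)[0]
x,y=a.astype(int);t=g0[y-16:y+17,x-18:x+19];q=cv2.matchTemplate(g,t,cv2.TM_CCOEFF_NORMED);k=cv2.minMaxLoc(q)
print('expected shift',e-a,'seen',k[3][0]-(x-18),k[3][1]-(y-16),k[1])
"
```

```text
clock 17.15 stand -0.0919 -0.1363 0.1229 yang -1.571 F [-0.3  0.4 -0. ] j [-0.47  0.63  1.09  1.93 -0.67  1.01 -0.42]
-2.7 86.0
-2.8 74.0
-2.9 54.0
-3.0 33.0
-3.1 19.0
-3.2 21.0
-3.3 43.0
expected shift [16.09107832  9.23910294] seen 16 9 0.9850188493728638
```

The carriage and crown moved the expected 50 mm, the cam is still at about -3.14, and the arm is clear. Handing in.

```bash
python3 -c "
from bench import r
print(r.hand_in())"
```

```text
the job is handed in; nothing more can be done
None
```

The job is handed in: the cam is at its low point (about -3.14 rad), the carriage is home against the stop with the crown moved along with it, and the arm is clear. The hand-in gave no verdict, so those positions are my own readings from the camera and force sensor.

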